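# Thread the spindle through strap, drum and footstep

## Task

Take the spindle out of the wooden block by its square head and thread it, point down, through the slot in the frame's strap, the hole in the drum and the bore of the footstep block beneath; drum and footstep have drifted along the strap, so find each hole by feel. Then press the spindle gently home until its collar lies on the strap, let go and move clear. Do not force it against the frame, and leave the other pieces on the plate where they are.

Things in the scene. Friction and masses are not known exactly. Their poses are not given: they have to be found in the camera images.
- spindle_head (a point): Middle of the square head of the loose steel spindle (190 g). From the tip up: round rod 11 mm thick, 86 mm long; collar 30 mm across, 5 mm thick; head 18 x 18 mm, 48 mm tall. This point is on the axis, 115 mm above the tip, 24 mm above the collar's top. z runs from tip to head; x, y are square to the head's flats. It starts upright, hanging by its collar in the wooden block.
- spindle_tip (a point): Lower end of the spindle, on its axis (see spindle_head); its edge is only rounded by 1 mm. While it drags the drum along, the held spindle may tilt a little in the grip, so that the tip lags up to 5 mm behind the head.
- rack: Fixed wooden block, 56 x 56 mm and 95 mm tall, with an upright 16 mm hole in which the spindle hangs, its collar on the block's top. Origin at the centre of the underside, on the iron plate; z up.
- frame: Dark steel wheel frame. Origin under the centre of its fixed base (150 x 90 mm), on the iron plate; x along the strap, z up; heights in the strap, drum and footstep entries are above this origin, unloaded. Strap, drum and footstep are carried together on rubber mounts that give straight down, 1 mm per 4 N, and spring back. The spindle must not load any of it with more than 30 N.
- strap_slot (a point): Centre of the slot at the strap's top, 104 mm above the frame's origin; axes as the frame. Strap 140 (x) x 36 mm, 8 mm thick; slot 34 mm long in x, 15 mm wide in y. With the collar on the strap the tip is 18 mm high.
- drum_mid (a point): Point fixed to the FRAME at x = y = 0, 80 mm high: the drum's mid place. The drum (green band 80 mm across, 50 to 80 mm high) has a flat web 54 x 54 mm, 70 to 80 mm high, with a 14 mm hole at y = 0 but unknown x within +-9 mm. It slides along x between stops at +-10 mm under some 2 N sideways (also if dragged by a tip pressing on it) and stays where left.
- footstep_mid (a point): Point fixed to the FRAME at x = y = 0, 34 mm high: mid place of the footstep block (46 (x) x 40 mm, flat top, 10 to 34 mm high). Its 14 mm bore is at y = 0 but unknown x within +-7 mm, independent of the drum; it does not give. In the bore is a thrust disc, top 24 mm high, that gives way at about 8 N, goes down 6 mm and stays. All holes have 0.8 mm bevels.
- cup1: Bystander: loose tarnished brass bearing cup, 40 mm across, 24 mm high; origin under its centre.
- cup2: Bystander: the other such bearing cup.
- bead: Bystander: bone spacer bead, 26 mm across, 16 mm high; origin under its centre.
- punch: Bystander: stubby steel punch standing on its head, 20 mm across, 75 mm tall; origin under its centre.
- band: Bystander: spare green enamel drum band, a ring 80 mm across and 30 mm high; origin under its centre.
- hammer: Bystander: small hammer lying on the plate, some 0.25 m long.
Things that resemble listed ones, but are neither listed nor needed, are in the scene too. Leave any green or yellow look-alike of the part that bears spindle_head alone.

How it is judged:
On the way:
1. the spindle, upright, has its tip through the slot and through the drum's hole (tip less than 67 mm above the frame's underside, within 13 mm of the frame's middle along the strap and 5 mm across it) (z of spindle_tip in the frame of frame below 0.067 m and x of spindle_tip in the frame of frame between -0.013 and 0.013 m and y of spindle_tip in the frame of frame between -0.005 and 0.005 m and angle between spindle_tip's own z axis and vertical below 0.15 rad), for 0.1 s.
At the end, for the whole second after the job is handed in: The spindle stands at rest through strap, drum and footstep, upright within 0.08 rad, its tip no more than 20.5 mm above the frame's underside (collar within 2.5 mm of the strap), within 10 mm of the frame's middle along the strap and 4 mm across it (z of spindle_tip in the frame of frame below 0.0205 m and x of spindle_tip in the frame of frame between -0.01 and 0.01 m and y of spindle_tip in the frame of frame between -0.004 and 0.004 m and angle between spindle_tip's own z axis and vertical below 0.08 rad and linear speed of spindle below 0.01 m/s); the robot touches nothing.
It fails at once if the spindle is forced against the frame, drum or footstep with more than 30 N (contact force between spindle and frame above 30 N).
It fails at once if a bystander is moved by more than 30 mm (distance of any of cup1, cup2, bead, punch, band, hammer from where it was at the start of the episode above 0.03 m).
It also fails if it takes over 67 s, if anything falls off the work surface, if the arm or the gripper's body presses on something with over 40 N, if the wrist force passes 120 N, or if a joint passes its speed limit or range.

## Robot

A 6-joint arm with a two-finger parallel gripper is mounted at the origin on the work surface. World frame = base frame: x ahead of the robot, y to its left, z up, the work surface at z = 0. Lengths are in m, angles in rad, forces in N, time in s.
With the tool pointing down it reaches from about 0.35 to 0.975 m from the base axis. Payload 4.9 kg.
Tool frame: the origin (TCP) lies at the very end of the fingers, on their centre line; the grasp point (between the pads) lies 19 mm behind it; z points along the fingers, x is the direction in which the jaws open and shut, and the axes are right-handed (so a half turn about z gives the same grasp; the last joint's range is limited). The gripper opens to 85 mm and grips with 20 to 120 N. Pads are 22 mm wide; open, the fingers measure 114 mm over their backs; the gripper's body (76 mm by 85 mm) begins 54 mm behind the grasp point. The pads swing forward as they close: fully open they stand 13 mm farther back than shut.
Start: joints at [-1.301, 0.053, 1.613, -0, 1.476, -0.119], TCP at [0.237, -0.578, 0.231] pointing down, gripper open.
Joint ranges: [-3.01, 3.01], [-1.01, 2.22], [0.06, 2.58], [-1.02, 4.17], [0.09, 2.62], [-3.14, 3.14]. Speed limits (rad/s): [2.57, 2.57, 3.14, 3.14, 3.14, 3.14].

## Interface

Orientations are given as a unit quaternion [w, x, y, z].
In Python, from plant import * gives the robot as it stands.
- The arm moves only by the shell command python3 -m inch 'ROWS'. ROWS is text: rows parted by semicolons, each of 7 numbers parted by spaces: the shift along the tool's x, y, z in m, then the turn, a rotation vector about the tool's x, y, z in rad, then the closure, from 0 (fully open) to 1 (shut). A call has 1 to 10 rows; each row shifts and turns the commanded pose from where the row before left it, along the tool's axes as they then stand; what a row does not reach is not made up. A row lasts 1/12 s, in which the tool goes at most 41.7 mm and 7.16 degrees, less where a joint would pass 70% of its speed; a pose out of reach is approached as far as the arm can. A call with a gripper value outside its range is refused whole. The fingers move at their own pace and stop on an object; the grip force is fixed at half the most. Time passes only in rows, so rows that do not move let the fingers close. It gives the time, the measured TCP pose, the force and the opening at its end, in the units of the state.
- state(): the state, without advancing time (a new reading comes with each control period).
- grab_frame(name): name is "side" or "top"; returns the picture (400x640x3 uint8, blue, green, red); there is no depth.
- camera_info(name): a dict with "vertical_fov" (degrees; the focal length in pixels is half the picture's height over the tangent of half this angle, whatever the lens; pixels are square), "cx", "cy" (the principal point, pixels), "k1" (the pictures are not rectified: a ray, as slopes to the right and down, at radius r is drawn at 1 + k1 r^2 times it, then the intrinsics apply), "origin" and "rotation" of the camera in the world. Camera axes: x right, y down, z forward; pixel columns grow to the right and rows downward; lengths in m; the calibration is good to about 2 mm. A picture is of the moment at which its call begins. camera_info takes no time and is no camera call.
- job_done(): hands the job in, once; it reports no verdict.
The state is a dict: "time": time; "joint_pos": joint angles; "joint_vel": joint speeds; "joint_efforts": joint torques, N m; "tool_pos": TCP position; "tool_rot": TCP orientation; "contact_force": force on the tool from outside, world axes, zero at the start; "ft_torque": the same for the moment, N m; "gripper_width": opening from 0.0 (shut) to 1.0 (fully open).
Only numpy, scipy, OpenCV 4.12 (cv2) and the standard library are available. Lean on these libraries where they do the work, as an engineer would, in place of code of your own. Each camera call takes 0.05 s, during which the arm holds its last target.

## Working session

There is one attempt and no reset: what is moved stays moved. The work goes in short steps, Python scripts to look and compute and a shell command to move; the robot and the scene stay as the last step left them, time stands still between calls to the robot, and variables do not carry over. Pictures are saved under pics/ and viewed, and the job is handed in when it is done.

```bash
ls -la; mkdir -p pics; python3 - <<'E'
from plant import *
import cv2
s=state(); print(s)
for n in ("side","top"):
    print(n,camera_info(n)); cv2.imwrite(f"pics/{n}0.png",grab_frame(n))
E
```

```text
total 12
drwxr-xr-x  3 agent agent 4096 Dec  6 06:16 .
drwxr-xr-x 23 root  root  4096 Dec  6 06:16 ..
drwxr-xr-x  2 agent agent 4096 Dec  6 06:16 pics
{'time': 0.0, 'joint_pos': array([-1.30099881e+00,  5.33384192e-02,  1.61429225e+00, -7.41490759e-06,
        1.47595843e+00, -1.19007516e-01]), 'joint_vel': array([-0.00043657,  0.00064208, -0.00086172, -0.00062142, -0.00064542,
        0.00072513]), 'joint_efforts': array([ 7.38995241e-04, -3.93690526e+01, -3.70172310e+01,  4.92860852e-05,
        7.07619387e-03, -4.45878044e-06]), 'tool_pos': array([ 0.23675696, -0.57776115,  0.23007548]), 'tool_rot': array([-6.47877970e-04,  8.30386113e-01, -5.57187497e-01, -7.59416372e-04]), 'contact_force': array([-0.17988081,  0.70478697, -0.61970538]), 'ft_torque': array([ 0.01387319, -0.0291391 ,  0.03313085]), 'gripper_width': 1.0020396338741837}
side {'vertical_fov': 53.12459768201207, 'cx': 322.3781501173103, 'cy': 201.74633784903708, 'k1': 0.03012884505699656, 'origin': array([0.51747659, 0.67649886, 0.84051631]), 'rotation': array([-0.00365543, -0.0168083 ,  0.94362339, -0.33057377])}
top {'vertical_fov': 53.79523665704321, 'cx': 310.17400544498696, 'cy': 203.6532002179097, 'k1': 0.003284187060556391, 'origin': array([0.3371011 , 0.10400036, 1.18677023]), 'rotation': array([ 0.05728211, -0.69531709,  0.71301259, -0.06975632])}
```

View pics/side0.png

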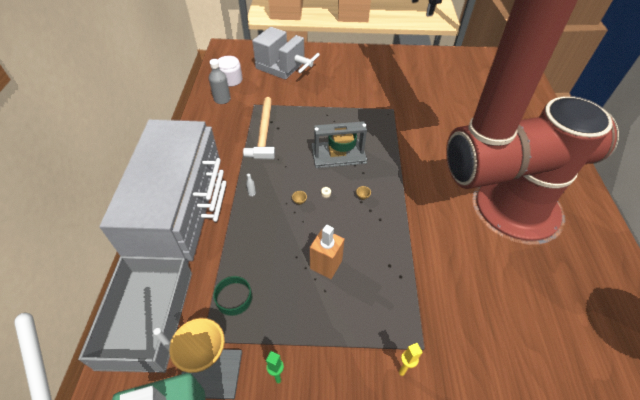

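View pics/top0.png

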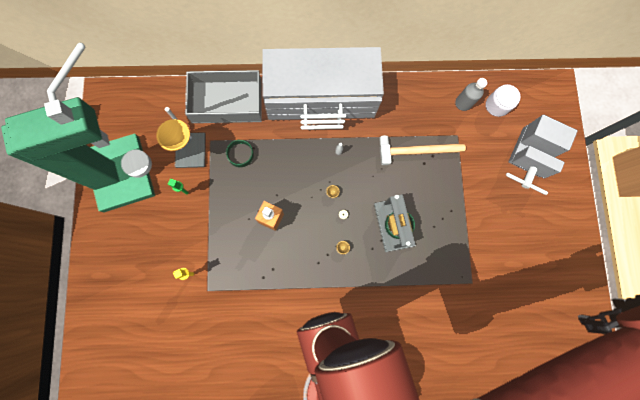

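Side view: the steel spindle in the wooden block has its head at about (327,236). The green look-alike is at (275,367) and the yellow one at (411,356). The frame is at (340,143). The steel punch at (251,186) could also be mistaken for the spindle. In the top view the spindle is at (268,213), green at (176,186), yellow at (181,274) and the frame at (396,222). I choose the grey spindle in the wooden block and will check it in close crops.

```bash
cat > h.py <<'E'
from plant import *
import numpy as np, cv2
from scipy.spatial.transform import Rotation as R
def cam(n):
    i=camera_info(n); f=200/np.tan(np.radians(i['vertical_fov'])/2)
    q=np.array(i['rotation']); Rm=R.from_quat(q[[1,2,3,0]]).as_matrix()
    K=np.array([[f,0,i['cx']],[0,f,i['cy']],[0,0,1]]); return K,np.array([i['k1'],0,0,0]),np.array(i['origin']),Rm
def ray(n,p):
    K,d,o,Rm=cam(n); u=cv2.undistortPoints(np.array([[p]],float),K,d)[0,0]
    v=Rm@np.array([u[0],u[1],1]); return o,v/np.linalg.norm(v)
def onz(n,p,z):
    o,v=ray(n,p); return o+v*(z-o[2])/v[2]
def proj(n,P):
    K,d,o,Rm=cam(n); P=np.atleast_2d(np.array(P,float)); r=Rm.T
    return cv2.projectPoints(P,cv2.Rodrigues(r)[0],-r@o,K,d)[0][:,0]
def tri(p1,p2):
    o1,a=ray("side",p1);o2,b=ray("top",p2)
    t=np.linalg.lstsq(np.c_[a,-b],o2-o1,rcond=None)[0]
    A=o1+a*t[0];B=o2+b*t[1]; return (A+B)/2,np.linalg.norm(A-B)
def crop(src,x,y,w,h,s,out):
    im=cv2.imread(src) if isinstance(src,str) else src
    c=cv2.resize(im[y:y+h,x:x+w],None,fx=s,fy=s,interpolation=cv2.INTER_CUBIC)
    for i in range(0,w,10): 
        cv2.line(c,(i*s,0),(i*s,6 if i%50 else 14),(0,0,255),1)
    for j in range(0,h,10): cv2.line(c,(0,j*s),(6 if j%50 else 14,j*s),(0,0,255),1)
    cv2.imwrite(out,c)
E
python3 - <<'E'
from h import *
a=cv2.imread("pics/side0.png");b=cv2.imread("pics/top0.png")
crop(a,290,210,80,75,8,"pics/s_sp.png")
crop(b,240,185,70,60,8,"pics/t_sp.png")
crop(a,300,110,80,65,8,"pics/s_fr.png")
crop(b,360,180,70,75,8,"pics/t_fr.png")
E
```

```text
(no output)
```

View pics/s_sp.png

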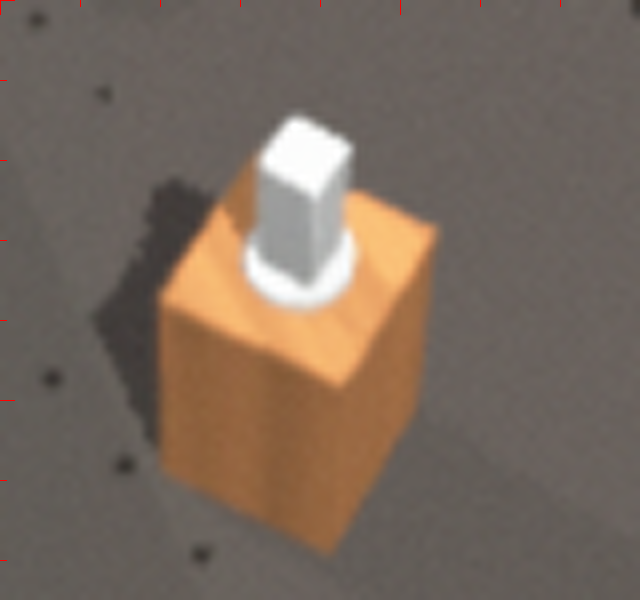

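View pics/t_sp.png

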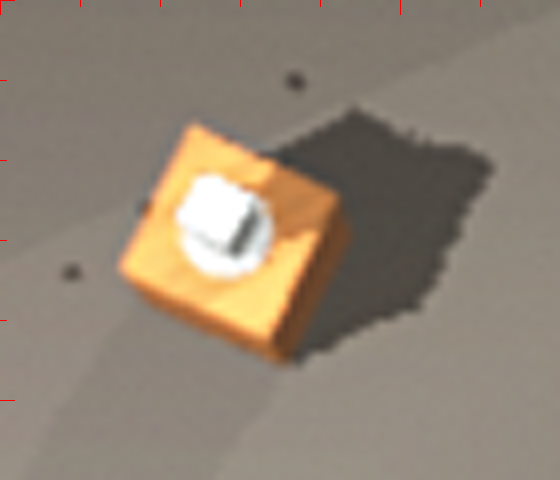

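View pics/s_fr.png

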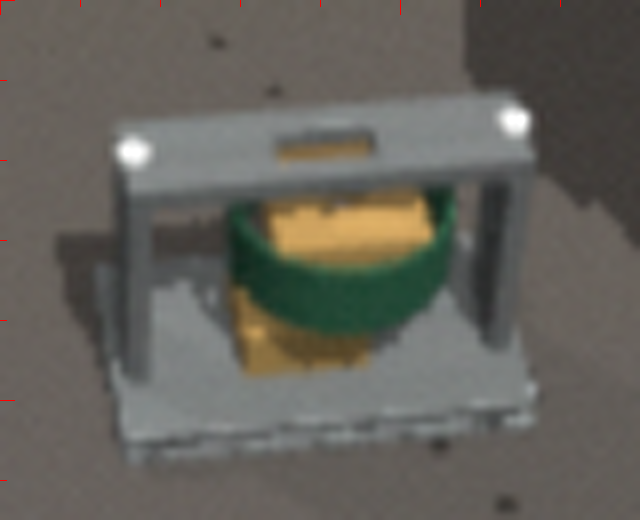

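View pics/t_fr.png

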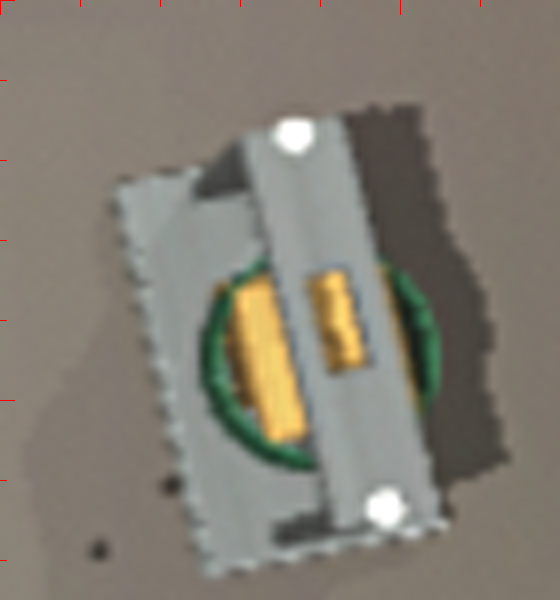

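The crops show the bare steel square head and white collar on the wooden block, so this is the spindle. Its head top is at side (328,229) and top (267,211). The strap has two white bolts and a slot at side (340.5,128) and top (402,220). Next I triangulate these.

```bash
python3 - <<'E'
from h import *
np.set_printoptions(precision=4,suppress=True)
S=lambda x,y,o:np.array([x/8+o[0]-.44,y/8+o[1]-.44])
ss,ts,sf,tf=(290,210),(240,185),(300,110),(360,180)
print("head top",tri(S(305,154,ss),S(216,210,ts)))
print("collar ",tri(S(300,253,ss),S(226,226,ts)))
# rack top corners
for a,b in (((342,385),(270,340)),((438,230),(340,195)),((160,295),(120,268))):
    print("rack",[tri(S(*a,ss),S(*bb,ts)) for bb in ((120,268),(270,340),(342,195),(192,125))])
def white(fn,o,box):
    im=cv2.imread(fn); x,y,w,h=box; c=im[y:y+h,x:x+w].astype(float).min(2); m=np.clip(c-190,0,60)
    yy,xx=np.mgrid[y:y+h,x:x+w]; return np.array([(xx*m).sum(),(yy*m).sum()])/m.sum()
sa=white("pics/side0.png",0,(311,123,11,11)); sb=white("pics/side0.png",0,(358,119,13,12))
ta=white("pics/top0.png",0,(391,191,12,12)); tb=white("pics/top0.png",0,(402,237,12,12))
print(sa,sb,ta,tb)
A=tri(sa,tb);A2=tri(sa,ta);B=tri(sb,ta);B2=tri(sb,tb);print(A,A2,B,B2)
for q,w in (((278,143),(278,143)),):pass
sl=[S(*p,sf) for p in ((277,142),(373,131),(374,152),(277,160))]
tl=[S(*p,tf) for p in ((310,284),(345,271),(368,362),(333,373))]
for z in (.10,.104,.108,.112):
    print(z,[onz("side",p,z)[:2] for p in sl], [onz("top",p,z)[:2] for p in tl])
E
```

```text
head top (array([0.5082, 0.1993, 0.1532]), np.float64(0.00031344569980728155))
collar  (array([0.5091, 0.2003, 0.1079]), np.float64(0.0021265546011184637))
rack [(array([0.4966, 0.2376, 0.1018]), np.float64(0.0013918728905566499)), (array([0.4873, 0.1906, 0.0193]), np.float64(0.012772609841458291)), (array([0.5149, 0.1718, 0.0054]), np.float64(0.046374040668964805)), (array([0.5218, 0.2212, 0.0924]), np.float64(0.055929158083532264))]
rack [(array([0.4808, 0.2306, 0.1701]), np.float64(0.013135389919467649)), (array([0.4706, 0.186 , 0.0998]), np.float64(0.001173483868888228)), (array([0.4957, 0.1692, 0.0912]), np.float64(0.05634055051754392)), (array([0.504 , 0.2157, 0.1645]), np.float64(0.06431135715137301))]
rack [(array([0.5195, 0.2314, 0.1241]), np.float64(0.051115984893671626)), (array([0.5126, 0.1857, 0.0499]), np.float64(0.0706018283305195)), (array([0.5418, 0.1631, 0.0214]), np.float64(0.014141804738428071)), (array([0.5462, 0.2122, 0.103 ]), np.float64(0.001379149305641235))]
[316.1324 128.5027] [363.9718 124.6113] [396.4041 196.3873] [407.6882 243.0727]
(array([ 0.4835, -0.1
[... 456 characters left out ...]
, array([ 0.4648, -0.1694])]
0.104 [array([ 0.4965, -0.1764]), array([ 0.4633, -0.1838]), array([ 0.463 , -0.1729]), array([ 0.4964, -0.1671])] [array([ 0.4957, -0.1625]), array([ 0.4999, -0.175 ]), array([ 0.4679, -0.1808]), array([ 0.4643, -0.1684])]
0.108 [array([ 0.4967, -0.1717]), array([ 0.4636, -0.1791]), array([ 0.4633, -0.1682]), array([ 0.4965, -0.1625])] [array([ 0.4951, -0.1615]), array([ 0.4993, -0.174 ]), array([ 0.4674, -0.1798]), array([ 0.4639, -0.1674])]
0.112 [array([ 0.4968, -0.1671]), array([ 0.4639, -0.1744]), array([ 0.4636, -0.1636]), array([ 0.4967, -0.1579])] [array([ 0.4945, -0.1605]), array([ 0.4987, -0.173 ]), array([ 0.4669, -0.1787]), array([ 0.4634, -0.1664])]
```

```bash
cat >> h.py <<'E'
def delta(target,yaw=None):
    """needed shift in tool axes and turn, from measured pose; target world TCP"""
    s=state(); q=s['tool_rot']; r=R.from_quat(np.array(q)[[1,2,3,0]]); M=r.as_matrix()
    y=np.arctan2(M[1,0],M[0,0])
    out=M.T@(np.array(target)-s['tool_pos'])
    print("t",round(s['time'],2),"pos",s['tool_pos'].round(4),"yaw",np.degrees(y).round(2),"tilt z",M[:,2].round(4),"F",s['contact_force'].round(2),"g",round(s['gripper_width'],3))
    print(" shift",out.round(4), "turn z" if yaw is not None else "", (-(np.radians(yaw)-y)).round(4) if yaw is not None else "")
    return out
E
python3 - <<'E'
from h import *
S=lambda x,y,o:np.array([x/8+o[0]-.44,y/8+o[1]-.44])
ss,ts,sf,tf=(290,210),(240,185),(300,110),(360,180)
P=[onz("side",S(*p,ss),.154)[:2] for p in ((258,158),(300,115),(352,150),(312,193))]
Q=[onz("top",S(*p,ts),.154)[:2] for p in ((178,213),(210,173),(256,203),(222,245))]
for W in (P,Q):
    print(np.mean(W,0),[(np.linalg.norm(W[i]-W[i-1]).round(4),np.degrees(np.arctan2(*(W[i]-W[i-1])[::-1])).round(1)) for i in range(4)])
# strap edges at z=.110
P=[onz("side",S(*p,sf),.110)[:2] for p in ((118,122),(518,92),(533,158),(125,193))]
Q=[onz("top",S(*p,tf),.110)[:2] for p in ((243,137),(345,115),(440,515),(332,535))]
for W in (P,Q):
    print(np.mean(W,0),[(np.linalg.norm(W[i]-W[i-1]).round(4),np.degrees(np.arctan2(*(W[i]-W[i-1])[::-1])).round(1)) for i in range(4)])
delta((.508,.1993,.26),-27)
E
```

```text
[0.50788292 0.19986864] [(np.float64(0.0176), np.float64(-36.0)), (np.float64(0.0177), np.float64(-126.9)), (np.float64(0.0174), np.float64(142.5)), (np.float64(0.0172), np.float64(53.9))]
[0.50869169 0.19907222] [(np.float64(0.0182), np.float64(52.6)), (np.float64(0.017), np.float64(-38.9)), (np.float64(0.0184), np.float64(-124.6)), (np.float64(0.0179), np.float64(140.6))]
[ 0.48035423 -0.17081634] [(np.float64(0.0362), np.float64(-83.9)), (np.float64(0.1404), np.float64(-170.7)), (np.float64(0.0344), np.float64(96.5)), (np.float64(0.1408), np.float64(10.0))]
[ 0.48084678 -0.17033386] [(np.float64(0.1408), np.float64(8.9)), (np.float64(0.0369), np.float64(-79.1)), (np.float64(0.1421), np.float64(-170.7)), (np.float64(0.038), np.float64(98.9))]
t 0.1 pos [ 0.2368 -0.5778  0.2302] yaw -67.72 tilt z [-5.0e-04  1.8e-03 -1.0e+00] F [-0.19 -0.22 -0.84] g 1.002
 shift [-0.6163 -0.5456 -0.0285] turn z -0.7107
```

Head centre is about (0.508, 0.1995), top at z≈0.153 (expected 0.154) and yaw ≈ -37°. The strap centre is about (0.4806, -0.170), yaw 9.6°, top at z≈0.110, and it measures 141 x 36 mm, which fits. Moving now.

```bash
python3 -m inch '0 0 -0.008 0 0 -0.107 0;0 0 -0.008 0 0 -0.107 0;0 0 -0.008 0 0 -0.107 0;0 0 -0.004 0 0 -0.107 0;0 0 0 0 0 -0.108 0'
python3 - <<'E'
from h import *
delta((.508,.1995,.25),-37)
E
```

```text
time: 0.52
tool_pos: [0.237, -0.5786, 0.2602]
tool_rot: [0.001, 0.949, -0.315, 0.0]
contact_force: [0.0, 0.9, 0.6]
gripper_width: 1.0
t 0.52 pos [ 0.237  -0.5786  0.2602] yaw -36.71 tilt z [ 3.0e-04 -1.2e-03 -1.0e+00] F [0.03 0.92 0.56] g 1.0
 shift [-0.2479 -0.7858  0.0093] turn z 0.0051
```

```bash
python3 -m inch '-.011 -.035 0 0 0 0 0;-.011 -.035 0 0 0 0 0;-.011 -.035 0 0 0 0 0;-.011 -.035 0 0 0 0 0;-.011 -.035 0 0 0 0 0;-.011 -.035 0 0 0 0 0;-.011 -.035 0 0 0 0 0;-.011 -.035 0 0 0 0 0;-.011 -.035 0 0 0 0 0;-.011 -.035 0 0 0 0 0' >/dev/null
python3 -m inch '-.011 -.035 0 0 0 0 0;-.011 -.035 0 0 0 0 0;-.011 -.035 0 0 0 0 0;-.011 -.035 0 0 0 0 0;-.011 -.035 0 0 0 0 0;-.011 -.035 0 0 0 0 0;-.011 -.035 0 0 0 0 0;-.011 -.035 0 0 0 0 0;-.011 -.035 0 0 0 0 0;-.011 -.035 0 0 0 0 0'
python3 - <<'E'
from h import *
delta((.508,.1995,.20),-37)
E
```

```text
time: 2.18
tool_pos: [0.4826, 0.115, 0.2589]
tool_rot: [0.0, 0.948, -0.317, -0.0]
contact_force: [1.6, -1.0, -0.9]
gripper_width: 0.998
t 2.18 pos [0.4826 0.115  0.2589] yaw -36.99 tilt z [-3.e-04 -1.e-04 -1.e+00] F [ 1.6  -1.01 -0.92] g 0.998
 shift [-0.0305 -0.0828  0.0589] turn z 0.0002
```

```bash
python3 -m inch '-.010 -.0275 .012 0 0 0 0;-.010 -.0275 .012 0 0 0 0;-.008 -.022 .012 0 0 0 0;0 0 .012 0 0 0 0;0 0 0.01 0 0 0 0;0 0 0 0 0 0 0'
python3 - <<'E'
from h import *
delta((.508,.1995,.112),-37)
for n in ("side","top"):
    im=grab_frame(n); x,y=((270,180) if n=="side" else (225,165)); crop(im,x,y,110,100,5,f"pics/{n}1.png")
E
```

```text
time: 2.68
tool_pos: [0.5048, 0.1906, 0.1979]
tool_rot: [0.002, 0.948, -0.317, -0.002]
contact_force: [-0.4, -0.2, -0.4]
gripper_width: 0.999
t 2.68 pos [0.5048 0.1906 0.1979] yaw -37.01 tilt z [-0.0056 -0.0017 -1.    ] F [-0.36 -0.21 -0.44] g 0.999
 shift [-0.0025 -0.0095  0.0858] turn z -0.0002
```

View pics/side1.png

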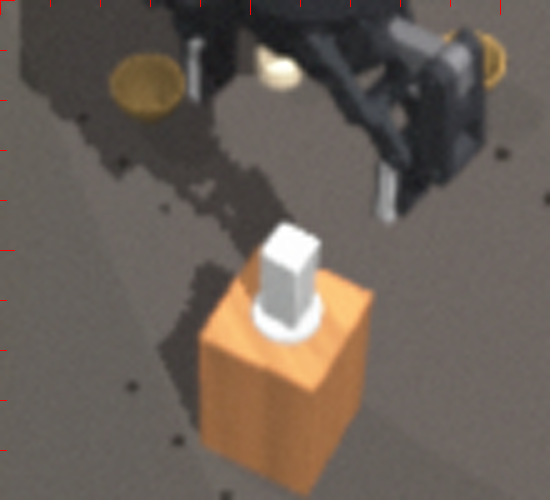

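View pics/top1.png

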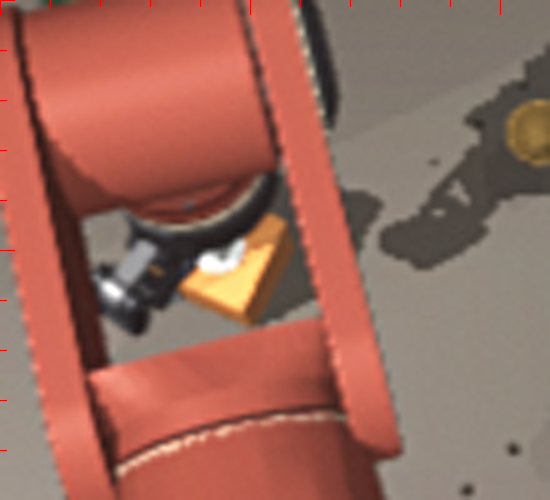

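The side view shows the open pads at (309,194) and (348,221), straddling the head at (328,229). The frame and bystanders are clear. Descending.

```bash
python3 - <<'E'
from h import *
print(proj("side",[(.5048,.1906,.211),(.508,.1995,.154)]))
E
python3 -m inch '-.0025 -.0095 .016 0 0 0 0;0 0 .035 0 0 0 0;0 0 .03 0 0 0 0;0 0 .005 0 0 0 0;0 0 0 0 0 0 0'
python3 - <<'E'
from h import *
delta((.508,.1995,.112),-37)
im=grab_frame("side"); crop(im,270,180,110,100,5,f"pics/side2.png")
E
```

```text
[[330.21245955 208.62337959]
 [327.69527145 228.63949223]]
time: 3.2
tool_pos: [0.509, 0.1993, 0.1137]
tool_rot: [0.001, 0.948, -0.318, -0.002]
contact_force: [-0.4, -1.3, 1.0]
gripper_width: 0.998
t 3.2 pos [0.509  0.1993 0.1137] yaw -37.09 tilt z [-0.0039 -0.001  -1.    ] F [-0.37 -1.34  0.98] g 0.998
 shift [-0.0009  0.0005  0.0017] turn z -0.0016
```

View pics/side2.png

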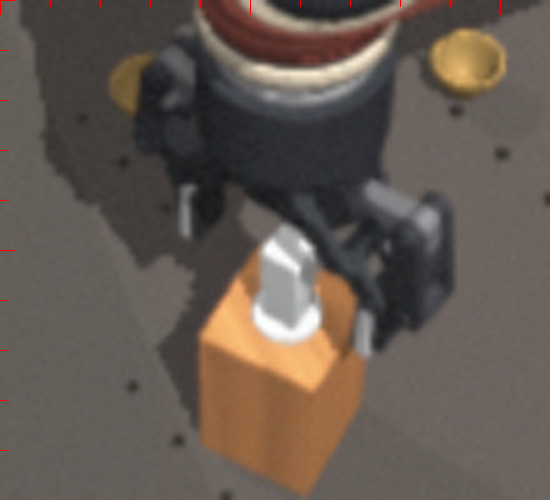

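```bash
python3 - <<'E'
from h import *
c=np.array([.509,.1993]);u=np.array([np.cos(np.radians(-37)),np.sin(np.radians(-37))]);v=np.array([u[1],-u[0]])
for z in (.135,.146):
  for k in (-.0425,0,.0425):
    for w in (-.011,.011):
      print(z,k,w,((proj("side",[*(c+k*u+w*v),z])-[270,180])*5).round(0))
E
```

```text
0.135 -0.0425 -0.011 [[349. 340.]]
0.135 -0.0425 0.011 [[381. 305.]]
0.135 0 -0.011 [[269. 285.]]
0.135 0 0.011 [[301. 252.]]
0.135 0.0425 -0.011 [[191. 233.]]
0.135 0.0425 0.011 [[224. 201.]]
0.146 -0.0425 -0.011 [[350. 325.]]
0.146 -0.0425 0.011 [[382. 290.]]
0.146 0 -0.011 [[269. 270.]]
0.146 0 0.011 [[302. 237.]]
0.146 0.0425 -0.011 [[191. 218.]]
0.146 0.0425 0.011 [[224. 186.]]
```

```bash
python3 -m inch '0 0 .001 0 0 0 1;0 0 0 0 0 0 1;0 0 0 0 0 0 1;0 0 0 0 0 0 1;0 0 0 0 0 0 1;0 0 0 0 0 0 1;0 0 0 0 0 0 1;0 0 0 0 0 0 1'
python3 - <<'E'
from h import *
delta((.508,.1995,.112),-37); print(state()['ft_torque'])
im=grab_frame("side"); crop(im,270,180,110,100,5,f"pics/side3.png")
E
```

```text
time: 3.92
tool_pos: [0.5108, 0.2007, 0.1151]
tool_rot: [-0.0, 0.948, -0.317, 0.0]
contact_force: [0.6, 0.5, 4.1]
gripper_width: 0.197
t 3.92 pos [0.5108 0.2007 0.1151] yaw -37.01 tilt z [ 1.1e-03  5.0e-04 -1.0e+00] F [0.62 0.49 4.06] g 0.197
 shift [-0.0015  0.0027  0.0031] turn z -0.0002
[ 0.12772709  0.15498411 -0.00375469]
```

View pics/side3.png

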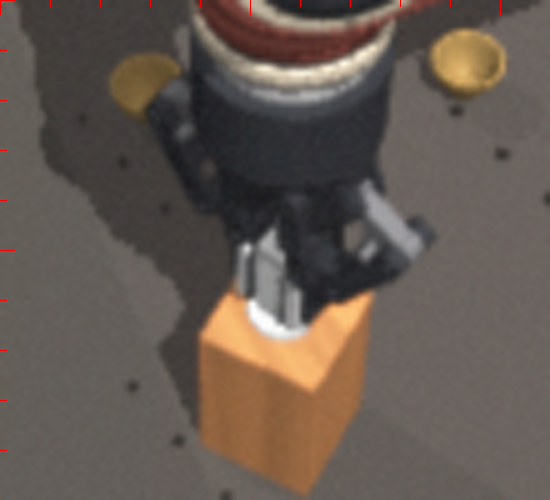

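The head is gripped: opening is 0.197, about 17 mm, and the collar still sits on the block at about (326,245). Lifting.

```bash
python3 -m inch '0 0 -.006 0 0 0 1;0 0 -.012 0 0 0 1;0 0 -.02 0 0 0 1;0 0 -.025 0 0 0 1;0 0 -.025 0 0 0 1;0 0 -.025 0 0 0 1;0 0 -.017 0 0 0 1;0 0 0 0 0 0 1;0 0 0 0 0 0 1'
python3 - <<'E'
from h import *
delta((.4806,-.170,.235),9.6); print(state()['ft_torque'])
im=grab_frame("side"); crop(im,270,130,130,150,4,f"pics/side4.png")
im=grab_frame("top"); crop(im,225,165,110,100,5,f"pics/top4.png")
E
```

```text
time: 4.72
tool_pos: [0.5107, 0.2005, 0.2454]
tool_rot: [-0.001, 0.948, -0.317, 0.001]
contact_force: [-0.5, -0.3, -2.4]
gripper_width: 0.202
t 4.72 pos [0.5107 0.2005 0.2454] yaw -37.01 tilt z [ 2.1e-03  4.0e-04 -1.0e+00] F [-0.48 -0.25 -2.35] g 0.202
 shift [0.199  0.314  0.0101] turn z -0.8136
[-0.03426846 -0.05822891 -0.02352008]
```

View pics/side4.png

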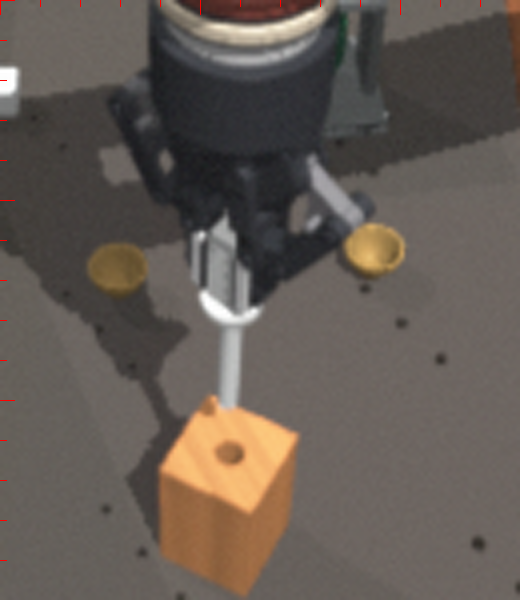

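The spindle hangs from the grip, upright, with the tip at about (327,232) clear of the block. I turn first, then travel.

```bash
python3 -m inch '0 0 0 0 0 -.1162 1;0 0 0 0 0 -.1162 1;0 0 0 0 0 -.1162 1;0 0 0 0 0 -.1162 1;0 0 0 0 0 -.1162 1;0 0 0 0 0 -.1162 1;0 0 0 0 0 -.1162 1' >/dev/null
python3 - <<'E'
from h import *
delta((.4806,-.170,.245),9.6)
E
```

```text
t 5.4 pos [0.5092 0.2002 0.2415] yaw 9.92 tilt z [-0.0045 -0.0011 -1.    ] F [-0.2  -0.34 -1.92] g 0.203
 shift [-0.0919  0.3597 -0.003 ] turn z 0.0056
```

```bash
python3 -m inch '-.007 .028 0 0 0 .003 1;-.008 .030 0 0 0 .003 1;-.008 .032 0 0 0 0 1;-.008 .032 0 0 0 0 1;-.008 .032 0 0 0 0 1;-.008 .032 0 0 0 0 1;-.008 .032 0 0 0 0 1;-.008 .032 0 0 0 0 1;-.008 .032 0 0 0 0 1;-.008 .03 0 0 0 0 1' >/dev/null
python3 -m inch '-.008 .03 0 0 0 0 1;-.004 .015 0 0 0 0 1;0 0 0 0 0 0 1;0 0 0 0 0 0 1;0 0 0 0 0 0 1'
python3 - <<'E'
from h import *
delta((.4806,-.170,.225),9.6)
im=grab_frame("side"); cv2.imwrite("pics/s5.png",im);crop(im,290,60,90,115,6,f"pics/side5.png")
im=grab_frame("top"); cv2.imwrite("pics/t5.png",im);crop(im,350,165,90,100,6,f"pics/top5.png")
E
```

```text
time: 6.65
tool_pos: [0.4776, -0.1657, 0.2428]
tool_rot: [-0.001, 0.997, 0.081, -0.001]
contact_force: [0.3, -0.8, -1.9]
gripper_width: 0.211
t 6.65 pos [ 0.4776 -0.1657  0.2428] yaw 9.26 tilt z [-0.0023  0.0018 -1.    ] F [ 0.31 -0.77 -1.87] g 0.211
 shift [0.0023 0.0048 0.0177] turn z -0.006
```

View pics/side5.png

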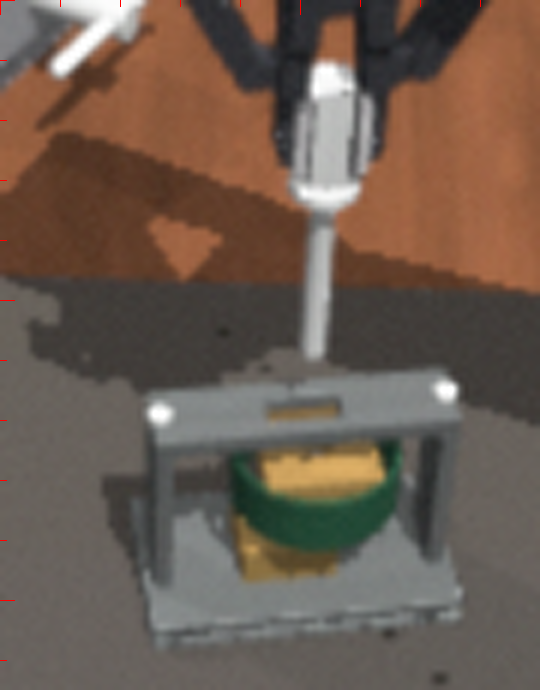

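View pics/top5.png

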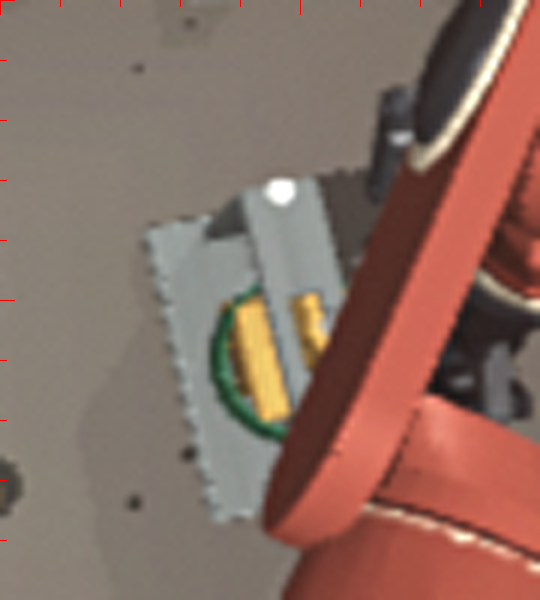

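The side view shows the tip at about (342.3,119.6) above the slot, whose centre is (340.7,128.3). In the top view the arm hides the tip. I compare the tip pixel with the kinematics and estimate the drum and footstep positions from the visible gold web and block.

```bash
python3 - <<'E'
from h import *
T=lambda x,y:np.array([x/6+290-.42,y/6+60-.42])
print("vert axis", proj("side",[(.4776,-.1657,.150+.095),(.4776,-.1657,.143)]))
print("obs collar/tip",T(324,195),T(314,357))
for z in (.138,.143): print("tip at z",z,onz("side",T(314,355),z))
c=np.array([.4806,-.170]);a=np.radians(9.6);u=np.array([np.cos(a),np.sin(a)]);v=np.array([-u[1],u[0]])
F=lambda P:np.array([(P[:2]-c)@u,(P[:2]-c)@v]).round(4)
print("slot side",[F(onz("side",T(*p),.110)) for p in ((267,404),(341,397),(341,413),(267,418))])
print("bolts",[F(onz("side",T(*p),.1136)) for p in((160,413),(446,391))])
print("web near edge top z.086",[F(onz("side",T(*p),.086)) for p in((265,474),(384,461))],"bottom z.076",[F(onz("side",T(*p),.076)) for p in((272,497),(385,484))])
print("foot bottom z.016",[F(onz("side",T(*p),.016)) for p in((243,579),(335,573))], "left top .040", F(onz("side",T(236,520),.040)))
im=cv2.imread("pics/s5.png");h=cv2.cvtColor(im,cv2.COLOR_BGR2HSV);m=cv2.inRange(h,(45,90,20),(95,255,160))[125:160,320:370]
ys,xs=np.where(m);print("green px x",xs.min()+320,xs.max()+320)
for y in range(m.shape[0]):
    q=np.where(m[y])[0]
    if len(q): print(y+125,q.min()+320,q.max()+320,end='; ')
E
```

```text
vert axis [[344.16156929  86.43185322]
 [341.82743729 118.95853466]]
obs collar/tip [343.58  92.08] [341.91333333 119.08      ]
tip at z 0.138 [ 0.47708228 -0.17262157  0.138     ]
tip at z 0.143 [ 0.47736978 -0.16657815  0.143     ]
slot side [array([ 0.016 , -0.0038]), array([-0.0185, -0.0045]), array([-0.0166,  0.0063]), array([0.0175, 0.0057])]
bolts [array([0.066 , 0.0007]), array([-0.0662,  0.0012])]
web near edge top z.086 [array([0.0191, 0.0166]), array([-0.037 ,  0.0144])] bottom z.076 [array([0.0162, 0.0216]), array([-0.0374,  0.0192])]
foot bottom z.016 [array([0.0266, 0.0134]), array([-0.0184,  0.0147])] left top .040 [ 0.0283 -0.0027]
green px x 329 356
134 354 355; 135 354 356; 136 329 356; 137 329 356; 138 329 355; 139 329 355; 140 329 355; 141 329 355; 142 329 355; 143 329 355; 144 330 355; 145 331 354; 146 332 353; 147 332 352; 148 334 351; 149 335 350; 150 337 348;
```

The tip pixel and the kinematics agree within 1 mm. From the picture, the drum web is centred near x≈-9 mm and the footstep near x≈+4 mm in strap coordinates, to be confirmed by feel. I align over the slot at x≈-8.5 mm and lower to just above the strap.

```bash
python3 -m inch '-.003 .002 .005 0 0 0 1;-.003 .0015 .01 0 0 0 1;0 0 .01 0 0 0 1;0 0 .003 0 0 0 1;0 0 0 0 0 0 1;0 0 0 0 0 0 1'
cat >> h.py <<'E'
c0=np.array([.4806,-.170]);_a=np.radians(9.6);_u=np.array([np.cos(_a),np.sin(_a)]);_v=np.array([-_u[1],_u[0]])
F=lambda P:np.array([(np.array(P)[:2]-c0)@_u,(np.array(P)[:2]-c0)@_v]).round(4)
def st():
    s=state(); f=s['contact_force']; t=s['ft_torque']; M=R.from_quat(np.array(s['tool_rot'])[[1,2,3,0]]).as_matrix()
    print("t",round(s['time'],2),"frame xy(mm)",F(s['tool_pos'])*1e3,"tipz(mm above plate)",round((s['tool_pos'][2]-.106)*1e3,2),"F fx,fy,fz",round(f[:2]@_u,2),round(f[:2]@_v,2),round(f[2],2),"T",round(t[:2]@_u,3),round(t[:2]@_v,3),"tilt",M[:,2].round(4)[:2])
E
python3 - <<'E'
from h import *
st()
im=grab_frame("side"); cv2.imwrite("pics/s6.png",im);crop(im,305,90,70,70,8,f"pics/side6.png")
E
```

```text
time: 7.25
tool_pos: [0.4726, -0.1707, 0.2156]
tool_rot: [-0.0, 0.997, 0.081, -0.0]
contact_force: [0.2, 0.3, -1.8]
gripper_width: 0.203
t 7.25 frame xy(mm) [-8.1  0.6] tipz(mm above plate) 109.6 F fx,fy,fz 0.22 0.23 -1.77 T -0.031 -0.017 tilt [-0.001   0.0006]
```

View pics/side6.png

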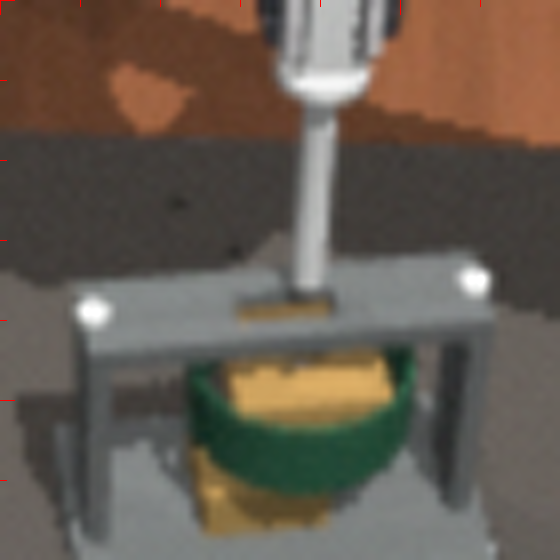

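The side crop shows the tip at (343.6,126) at the rear rim of the slot, about 3 mm inside its right end (346.6). That matches x≈-8. Descending into the slot in small steps.

```bash
python3 -m inch '0 0 .003 0 0 0 1;0 0 .003 0 0 0 1;0 0 .002 0 0 0 1;0 0 0 0 0 0 1'>/dev/null
python3 - <<'E'
from h import *
st()
E
python3 -m inch '0 0 .002 0 0 0 1;0 0 .002 0 0 0 1;0 0 0 0 0 0 1'>/dev/null
python3 - <<'E'
from h import *
st()
E
```

```text
t 7.63 frame xy(mm) [-7.5  0.1] tipz(mm above plate) 102.87 F fx,fy,fz 0.12 -0.11 2.34 T 0.086 0.064 tilt [ 0.001  -0.0005]
t 7.88 frame xy(mm) [-7.2 -0.1] tipz(mm above plate) 100.62 F fx,fy,fz -2.12 1.53 8.61 T 0.373 0.616 tilt [ 0.0019 -0.0011]
```

```bash
python3 - <<'E'
from h import *
im=grab_frame("side"); cv2.imwrite("pics/s7.png",im);crop(im,310,95,60,50,12,f"pics/side7.png")
c=lambda x,y,z:(proj("side",[*(c0+_u*x+_v*y),z])[0]-[310,95])*12
for y in (-.0075,0,.0075): print("slot",y,c(-.0175,y,.107),c(.0175,y,.107))
print("collar c",c(-.0072,0,.107+.086))
print("tip c",c(-.0072,0,.107), "near", c(-.0072,.0055,.107))
E
```

```text
Traceback (most recent call last):
NameError: name '_u' is not defined
```

View pics/side7.png

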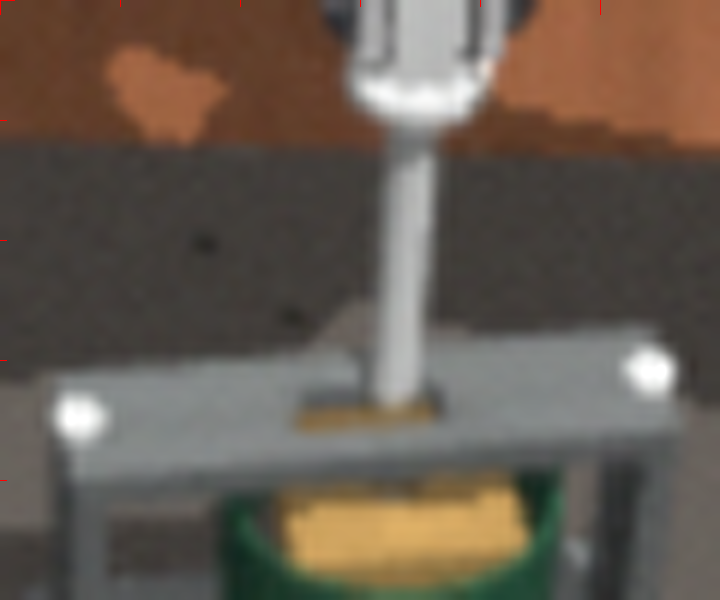

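The side view shows the rod's near rim at (343,129), about 6 mm short of the slot's near edge at row 130. The tip therefore sits on the far rim, about 4 mm too far in -y. I lift, shift +4 mm in y and retry.

```bash
sed -i 's/_u/UU/g;s/_v\b/VV/g;s/np.array(\[np.cos(_a)/np.array([np.cos(_a)/' h.py; python3 - <<'E'
from h import *
c=lambda x,y,z:(proj("side",[*(c0+UU*x+VV*y),z])[0]-[310,95])*12+5.5
for y in (-.0075,0,.0075): print("slot",y,c(-.0175,y,.107).round(),c(.0175,y,.107).round())
print("tip c",c(-.0072,0,.107).round(), "near", c(-.0072,.0055,.107).round(), "collar near", c(-.0072,.015,.193).round())
E
python3 -m inch '0 0 -.003 0 0 0 1;0 0 -.004 0 0 0 1;0 -.002 0 0 0 0 1;0 -.002 0 0 0 0 1;0 0 0 0 0 0 1'
python3 - <<'E'
from h import *
st()
im=grab_frame("side"); cv2.imwrite("pics/s8.png",im);crop(im,310,95,60,50,12,f"pics/side8.png")
E
```

```text
slot -0.0075 [435. 376.] [285. 388.]
slot 0 [441. 398.] [290. 410.]
slot 0.0075 [446. 420.] [295. 432.]
tip c [396. 402.] near [400. 417.] collar near [432. 138.]
time: 8.35
tool_pos: [0.4717, -0.1664, 0.2104]
tool_rot: [-0.0, 0.997, 0.081, -0.001]
contact_force: [-0.9, 0.7, -1.7]
gripper_width: 0.202
t 8.35 frame xy(mm) [-8.1  5. ] tipz(mm above plate) 104.39 F fx,fy,fz -0.74 0.8 -1.74 T 0.035 -0.003 tilt [-0.0012  0.0008]
```

View pics/side8.png

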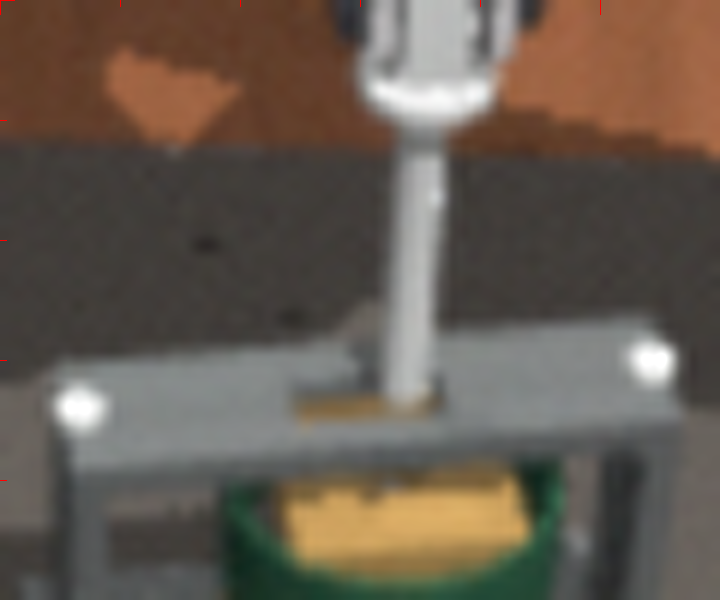

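The near rim is now about 3 mm inside the slot's near edge and the rod is over the opening. The spindle sits about 4 mm off-centre along the pads, with no tilt. Descending again.

```bash
python3 -m inch '0 -.0005 .002 0 0 0 1;0 0 .002 0 0 0 1;0 0 0 0 0 0 1'>/dev/null
python3 - <<'E'
from h import *
st()
E
python3 -m inch '0 0 .002 0 0 0 1;0 0 .002 0 0 0 1;0 0 0 0 0 0 1'>/dev/null
python3 - <<'E'
from h import *
st()
E
```

```text
t 8.65 frame xy(mm) [-8.2  5.2] tipz(mm above plate) 100.28 F fx,fy,fz -0.93 -0.65 -2.17 T 0.041 -0.029 tilt [-0.0014  0.0007]
t 8.9 frame xy(mm) [-8.1  5. ] tipz(mm above plate) 96.65 F fx,fy,fz 0.25 0.47 -1.58 T 0.017 0.027 tilt [-0.0009  0.0005]
```

In the slot with no load. I feel the slot's sides to centre y.

```bash
for i in 1; do python3 -m inch '0 -.001 0 0 0 0 1;0 -.001 0 0 0 0 1;0 0 0 0 0 0 1'>/dev/null; python3 -c "
from h import *
st()"; done
python3 -m inch '0 -.001 0 0 0 0 1;0 0 0 0 0 0 1'>/dev/null; python3 -c "
from h import *
st()"
python3 -m inch '0 -.001 0 0 0 0 1;0 0 0 0 0 0 1'>/dev/null; python3 -c "
from h import *
st()"
```

```text
t 9.15 frame xy(mm) [-7.9  6.5] tipz(mm above plate) 97.41 F fx,fy,fz -0.53 -1.3 -3.02 T -0.528 0.109 tilt [ 0.0001 -0.0015]
t 9.32 frame xy(mm) [-7.8  7.1] tipz(mm above plate) 97.53 F fx,fy,fz -0.42 -3.8 -3.36 T -1.078 0.164 tilt [ 0.0004 -0.0025]
t 9.48 frame xy(mm) [-7.8  8. ] tipz(mm above plate) 97.56 F fx,fy,fz -0.32 -6.2 -3.78 T -1.393 0.182 tilt [ 0.0006 -0.0025]
```

```bash
python3 -m inch '0 .002 0 0 0 0 1;0 .002 0 0 0 0 1;0 .001 0 0 0 0 1;0 0 0 0 0 0 1'>/dev/null; python3 -c "
from h import *
st()"; 
for i in 1 ; do python3 -m inch '0 .001 0 0 0 0 1;0 0 0 0 0 0 1'>/dev/null; python3 -c "
from h import *
st()"; done
python3 -m inch '0 .001 0 0 0 0 1;0 0 0 0 0 0 1'>/dev/null; python3 -c "
from h import *
st()"
```

```text
t 9.82 frame xy(mm) [-7.7  4.3] tipz(mm above plate) 97.25 F fx,fy,fz -0.37 0.64 -1.29 T 0.015 0.013 tilt [-0.0001  0.0017]
t 9.98 frame xy(mm) [-7.8  3. ] tipz(mm above plate) 97.27 F fx,fy,fz -0.35 -0.27 -1.25 T -0.039 -0.014 tilt [-0.0001  0.0007]
t 10.15 frame xy(mm) [-7.8  2.2] tipz(mm above plate) 97.22 F fx,fy,fz 0.6 0.68 -1.69 T 0.243 -0.034 tilt [-0.0002  0.0011]
```

Walls are felt at tool y≈6.0 and ≈2.0 mm, so the centre is at 4.0. I go there and move down to the web.

```bash
python3 -m inch '0 -.0018 0 0 0 0 1;0 0 .005 0 0 0 1;0 0 .005 0 0 0 1;0 0 .004 0 0 0 1;0 0 .0 0 0 0 1'>/dev/null; python3 -c "
from h import *
st()"
python3 -m inch '0 0 .002 0 0 0 1;0 0 .002 0 0 0 1;0 0 .0 0 0 0 1'>/dev/null; python3 -c "
from h import *
st()"
python3 -m inch '0 0 .002 0 0 0 1;0 0 .0 0 0 0 1'>/dev/null; python3 -c "
from h import *
st()"
```

```text
t 10.57 frame xy(mm) [-8.5  4.2] tipz(mm above plate) 81.54 F fx,fy,fz -0.21 -0.03 -1.63 T -0.009 0.005 tilt [-0.0024  0.0012]
t 10.82 frame xy(mm) [-8.   3.8] tipz(mm above plate) 78.84 F fx,fy,fz -0.0 0.37 -1.59 T -0.029 0.022 tilt [-0.0006  0.0003]
t 10.98 frame xy(mm) [-7.9  3.7] tipz(mm above plate) 77.07 F fx,fy,fz -0.53 0.62 -1.38 T 0.07 -0.024 tilt [-0.0002  0.0001]
```

The tip is already 3 mm below the web top with no load, so it is in the drum's hole. Continuing.

```bash

python3 -m inch '0 0 .003 0 0 0 1;0 0 .003 0 0 0 1;0 0 .003 0 0 0 1;0 0 .0 0 0 0 1'>/dev/null; python3 -c "
from h import *
st()"
python3 -m inch '0 0 .005 0 0 0 1;0 0 .005 0 0 0 1;0 0 .003 0 0 0 1;0 0 .0 0 0 0 1'>/dev/null; python3 -c "
from h import *
st()"

```

```text
t 11.32 frame xy(mm) [-8.2  4. ] tipz(mm above plate) 67.29 F fx,fy,fz 0.16 0.04 -1.51 T 0.033 -0.011 tilt [-0.0014  0.0008]
t 11.65 frame xy(mm) [-8.4  4.1] tipz(mm above plate) 53.98 F fx,fy,fz 0.31 0.89 -1.89 T 0.043 0.056 tilt [-0.0019  0.001 ]
```

Through the drum, so the mid-way condition is met. Lowering to just above the footstep, then dragging along +x toward x≈+4.

```bash

python3 -m inch '0 0 .005 0 0 0 1;0 0 .005 0 0 0 1;0 0 .004 0 0 0 1;0.0015 0 .0 0 0 0 1;0.0015 0 .0 0 0 0 1;0.0015 0 .0 0 0 0 1;0 0 0 0 0 0 1'>/dev/null; python3 -c "
from h import *
st()"
python3 -m inch '0.0015 0 .0 0 0 0 1;0.0015 0 .0 0 0 0 1;0.0015 0 .0 0 0 0 1;0.0015 0 .0 0 0 0 1;0.0015 0 .0 0 0 0 1;0 0 0 0 0 0 1'>/dev/null; python3 -c "
from h import *
st()
im=grab_frame('side'); cv2.imwrite('pics/s9.png',im);crop(im,305,95,70,70,9,'pics/side9.png')"

```

```text
t 12.23 frame xy(mm) [-3.6  3.9] tipz(mm above plate) 40.9 F fx,fy,fz -2.16 0.55 -2.88 T 0.125 0.466 tilt [-0.0016  0.0005]
t 12.73 frame xy(mm) [4.5 3.7] tipz(mm above plate) 41.31 F fx,fy,fz -1.28 1.65 -2.26 T 0.368 0.357 tilt [0.0002 0.0003]
```

View pics/side9.png

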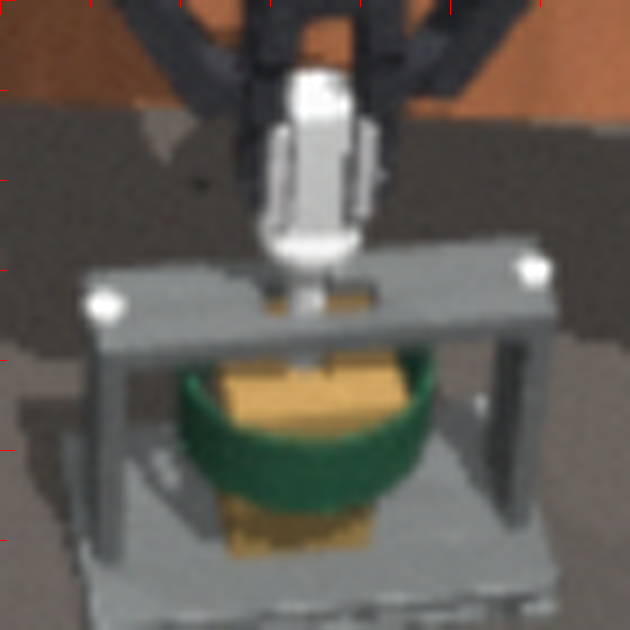

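```bash
python3 - <<'E'
from h import *
T=lambda x,y:np.array([x/9+305-.44,y/9+95-.44])
print("foot bottom z.016",[F(onz("side",T(*p),.016)) for p in((229,557),(371,545))])
im=cv2.imread("pics/s9.png");crop(im,322,135,34,26,20,"pics/side9b.png")
E
```

```text
foot bottom z.016 [array([0.027 , 0.0148]), array([-0.0194,  0.015 ])]
```

View pics/side9b.png

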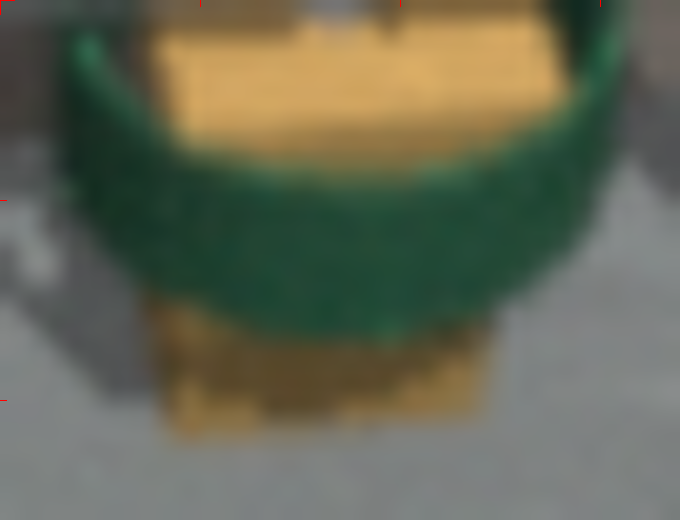

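The footstep block spans frame x from +27 to -19 mm (46 mm wide, as stated), so its bore is near +3.9. Descending here gently.

```bash

python3 -m inch '0 0 .003 0 0 0 1;0 0 .003 0 0 0 1;0 0 .0 0 0 0 1'>/dev/null; python3 -c "
from h import *
st()"
python3 -m inch '0 0 .002 0 0 0 1;0 0 .0 0 0 0 1'>/dev/null; python3 -c "
from h import *
st()"
python3 -m inch '0 0 .002 0 0 0 1;0 0 .0 0 0 0 1'>/dev/null; python3 -c "
from h import *
st()"

```

```text
t 13.03 frame xy(mm) [4.5 3.3] tipz(mm above plate) 35.06 F fx,fy,fz 0.23 0.24 -1.87 T 0.092 0.041 tilt [ 0.0013 -0.0006]
t 13.2 frame xy(mm) [4.4 3.3] tipz(mm above plate) 33.21 F fx,fy,fz -0.64 0.56 -2.02 T -0.011 0.01 tilt [ 0.001  -0.0005]
t 13.37 frame xy(mm) [4.3 3.5] tipz(mm above plate) 31.09 F fx,fy,fz -0.65 -0.04 -2.03 T -0.005 0.031 tilt [ 0.0004 -0.0002]
```

The tip is 3 mm below the footstep top with no load, so it is in the bore. On to the thrust disc (top at 24 mm) in small steps.

```bash

python3 -m inch '0 0 .002 0 0 0 1;0 0 .002 0 0 0 1;0 0 .0 0 0 0 1'>/dev/null; python3 -c "
from h import *
st()"
python3 -m inch '0 0 .002 0 0 0 1;0 0 .0 0 0 0 1;0 0 .0 0 0 0 1'>/dev/null; python3 -c "
from h import *
st()"
python3 -m inch '0 0 .0015 0 0 0 1;0 0 .0 0 0 0 1;0 0 .0 0 0 0 1'>/dev/null; python3 -c "
from h import *
st()"

```

```text
t 13.62 frame xy(mm) [4.  3.7] tipz(mm above plate) 26.79 F fx,fy,fz 0.56 -0.36 -1.27 T 0.008 0.006 tilt [-0.0005  0.0002]
t 13.87 frame xy(mm) [4.1 3.7] tipz(mm above plate) 25.11 F fx,fy,fz -0.17 0.48 -1.48 T -0.043 0.002 tilt [-0.0003  0.0001]
t 14.12 frame xy(mm) [4.4 3.5] tipz(mm above plate) 24.0 F fx,fy,fz 0.12 -0.7 -1.76 T -0.051 -0.025 tilt [ 0.0004 -0.0002]
```

```bash

for k in a; do python3 -m inch '0 0 .0015 0 0 0 1;0 0 .0 0 0 0 1'>/dev/null; python3 -c "
from h import *
st()"
python3 -m inch '0 0 .0015 0 0 0 1;0 0 .0 0 0 0 1'>/dev/null; python3 -c "
from h import *
st()"
python3 -m inch '0 0 .001 0 0 0 1;0 0 .0 0 0 0 1'>/dev/null; python3 -c "
from h import *
st()"; done

```

```text
t 14.28 frame xy(mm) [4.4 3.4] tipz(mm above plate) 22.93 F fx,fy,fz -0.32 -0.15 2.53 T 0.113 0.225 tilt [ 0.0006 -0.0004]
t 14.45 frame xy(mm) [4.5 3.3] tipz(mm above plate) 21.84 F fx,fy,fz -1.43 0.69 6.07 T 0.234 0.445 tilt [ 0.0007 -0.0005]
t 14.62 frame xy(mm) [4.6 3.3] tipz(mm above plate) 21.0 F fx,fy,fz -1.66 1.15 6.36 T 0.246 0.457 tilt [ 0.0007 -0.0005]
```

The disc yields at about 8 N, as described. Pressing on until the collar meets the strap (force rise expected near reading 16).

```bash

python3 -m inch '0 0 .001 0 0 0 1;0 0 .001 0 0 0 1;0 0 .0 0 0 0 1'>/dev/null; python3 -c "
from h import *
st()"
python3 -m inch '0 0 .001 0 0 0 1;0 0 .001 0 0 0 1;0 0 .0 0 0 0 1'>/dev/null; python3 -c "
from h import *
st()"
python3 -m inch '0 0 .001 0 0 0 1;0 0 .0 0 0 0 1'>/dev/null; python3 -c "
from h import *
st()"

```

```text
t 14.87 frame xy(mm) [4.6 3.3] tipz(mm above plate) 19.02 F fx,fy,fz -1.28 0.36 6.61 T 0.24 0.463 tilt [ 0.0008 -0.0006]
t 15.12 frame xy(mm) [4.6 3.3] tipz(mm above plate) 17.01 F fx,fy,fz -1.11 0.55 5.93 T 0.253 0.427 tilt [ 0.0007 -0.0005]
t 15.28 frame xy(mm) [4.6 3.2] tipz(mm above plate) 16.09 F fx,fy,fz -2.4 0.46 6.68 T 0.328 0.534 tilt [ 0.0008 -0.0006]
```

```bash

python3 -m inch '0 0 .0007 0 0 0 1;0 0 .0 0 0 0 1'>/dev/null; python3 -c "
from h import *
st()"
python3 -m inch '0 0 .0007 0 0 0 1;0 0 .0 0 0 0 1'>/dev/null; python3 -c "
from h import *
st()
im=grab_frame('side'); cv2.imwrite('pics/s10.png',im);crop(im,305,95,70,70,9,'pics/side10.png')"

```

```text
t 15.45 frame xy(mm) [4.6 3.2] tipz(mm above plate) 15.71 F fx,fy,fz -3.23 1.19 8.34 T 0.443 0.618 tilt [ 0.0007 -0.0006]
t 15.62 frame xy(mm) [4.6 3.2] tipz(mm above plate) 15.3 F fx,fy,fz -2.86 1.72 8.45 T 0.519 0.786 tilt [ 0.0005 -0.0006]
```

View pics/side10.png

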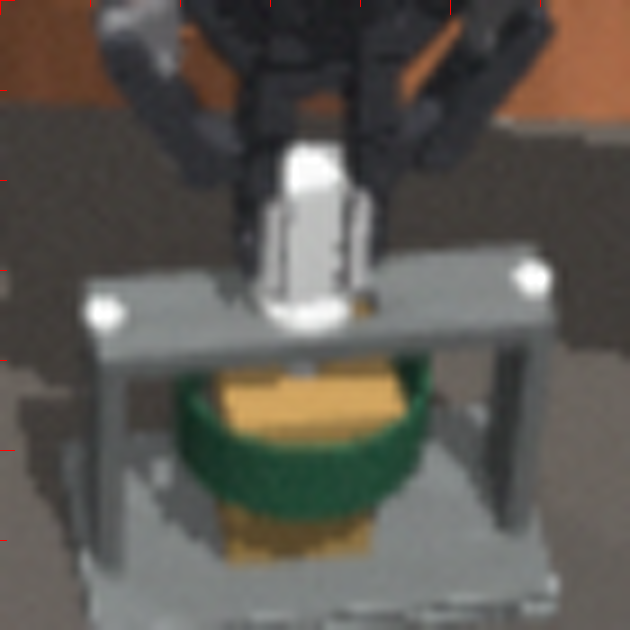

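The collar looks seated on the strap at (339,129) and the force is rising. One small further press to confirm.

```bash

python3 -m inch '0 0 .0007 0 0 0 1;0 0 .0 0 0 0 1;0 0 .0 0 0 0 1'>/dev/null; python3 -c "
from h import *
st()"
python3 -m inch '0 0 .0005 0 0 0 1;0 0 .0 0 0 0 1;0 0 .0 0 0 0 1'>/dev/null; python3 -c "
from h import *
st()"

```

```text
t 15.92 frame xy(mm) [4.7 3.2] tipz(mm above plate) 15.0 F fx,fy,fz -4.06 2.31 11.29 T 0.545 0.917 tilt [ 0.0006 -0.0006]
t 16.17 frame xy(mm) [4.7 3.2] tipz(mm above plate) 14.74 F fx,fy,fz -4.98 2.71 12.71 T 0.597 0.93 tilt [ 0.0006 -0.0006]
```

Seated: about 14.5 N total and rising at mount stiffness. I ease off 2 mm to relieve the mounts, then open.

```bash

python3 -m inch '-.0004 0 -.001 0 0 0 1;-.0004 0 -.001 0 0 0 1;0 0 .0 0 0 0 1'>/dev/null; python3 -c "
from h import *
st()"
python3 -m inch '0 0 0 0 0 0 0.8;0 0 0 0 0 0 0.6;0 0 0 0 0 0 .3;0 0 0 0 0 0 0;0 0 0 0 0 0 0;0 0 0 0 0 0 0;0 0 0 0 0 0 0;0 0 0 0 0 0 0'; python3 -c "
from h import *
st()
im=grab_frame('side'); cv2.imwrite('pics/s11.png',im);crop(im,305,95,70,70,9,'pics/side11.png')"

```

```text
t 16.42 frame xy(mm) [4.4 3.2] tipz(mm above plate) 16.14 F fx,fy,fz -1.08 0.63 6.6 T 0.373 0.263 tilt [ 0.0025 -0.0005]
time: 17.08
tool_pos: [0.4832, -0.1658, 0.12]
tool_rot: [-0.0, 0.997, 0.081, -0.0]
contact_force: [-0.3, -0.5, -0.1]
gripper_width: 0.998
t 17.08 frame xy(mm) [3.3 3.7] tipz(mm above plate) 14.02 F fx,fy,fz -0.38 -0.45 -0.06 T 0.011 -0.041 tilt [-0.0003  0.0001]
```

View pics/side11.png

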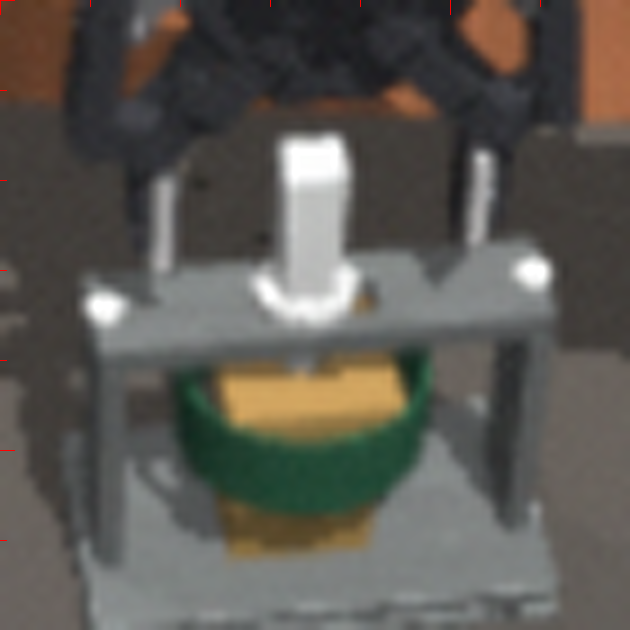

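The fingers are open and clear of the head on both sides. The spindle stands in the frame with its collar on the strap. Rising straight up, then checking.

```bash

python3 -m inch '0 0 -.01 0 0 0 0;0 0 -.02 0 0 0 0;0 0 -.03 0 0 0 0;0 0 -.03 0 0 0 0;0 0 -.03 0 0 0 0;0 0.02 -.02 0 0 0 0;0 .03 0 0 0 0 0;0 .03 0 0 0 0 0;0 .03 0 0 0 0 0;0 .03 0 0 0 0 0'>/dev/null
python3 -m inch '0 .03 0 0 0 0 0;0 .03 0 0 0 0 0;0 .03 0 0 0 0 0;0 .02 0 0 0 0 0;0 0 0 0 0 0 0;0 0 0 0 0 0 0'
python3 - <<'E'
from h import *
st()
im=grab_frame('side'); cv2.imwrite('pics/s12.png',im);crop(im,305,95,70,70,9,'pics/side12.png')
im=grab_frame('top'); cv2.imwrite('pics/t12.png',im);crop(im,360,180,70,70,9,'pics/top12.png')
E
```

```text
time: 18.47
tool_pos: [0.5234, -0.4134, 0.2605]
tool_rot: [-0.0, 0.997, 0.08, -0.0]
contact_force: [0.6, 0.8, 0.5]
gripper_width: 0.998
t 18.47 frame xy(mm) [   1.6 -247.1] tipz(mm above plate) 154.46 F fx,fy,fz 0.71 0.66 0.51 T 0.065 0.014 tilt [-0.0001  0.0005]
```

View pics/side12.png

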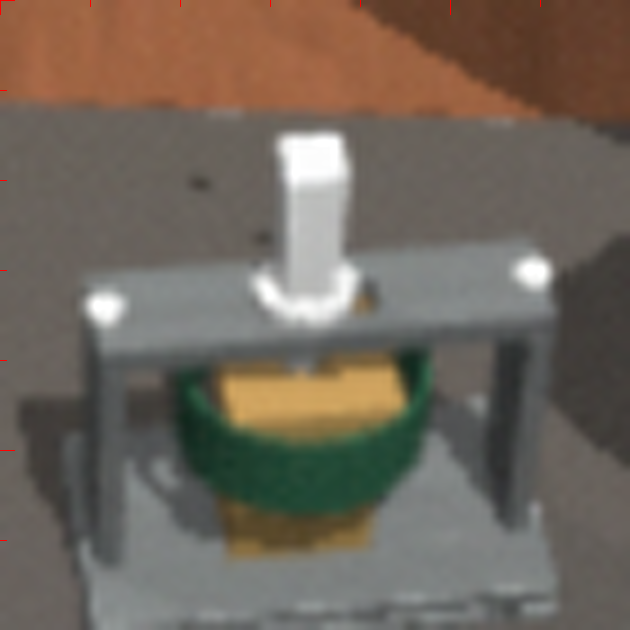

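View pics/top12.png

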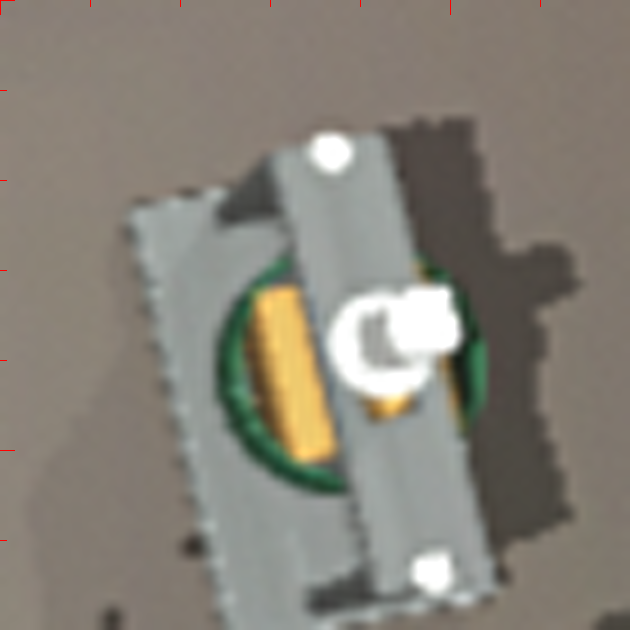

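View pics/s12.png

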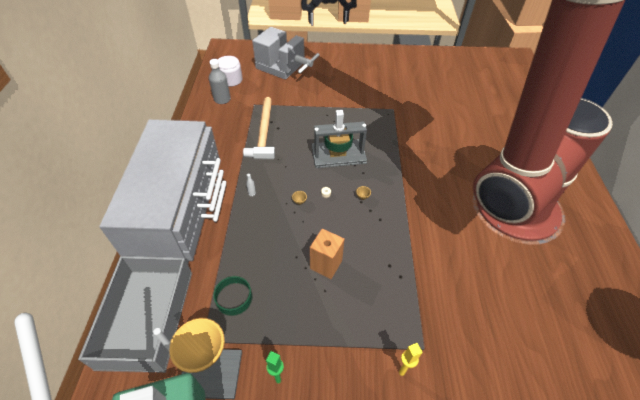

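Both views show the spindle standing with its collar on the strap: side collar (339,127), top collar (402,218). The bystanders are in place. I triangulate for height, tilt and position.

```bash
python3 - <<'E'
from h import *
T=lambda x,y,o:np.array([x/9+o[0]-.44,y/9+o[1]-.44])
s,t=(305,95),(360,180)
h,e=tri(T(314,157,s),T(424,320,t)); print("head top",h.round(4),e.round(4),F(h))
c,e=tri(T(306,284,s),T(380,344,t)); print("collar top",c.round(4),e.round(4),F(c))
print("tilt est",np.linalg.norm((h-c)[:2])/(h-c)[2])
a=cv2.imread("pics/s12.png");b=cv2.imread("pics/side0.png")
p=proj("side",[(*(c0+UU*.004+VV*.001),.110+.005),(*(c0+UU*.004+VV*.001),.163)]);print("expected px collar/head",((p-s)*9+4))
E
```

```text
head top [ 0.4857 -0.17    0.1627] 0.0014 [ 0.005  -0.0008]
collar top [ 0.4856 -0.1685  0.1157] 0.0012 [0.0051 0.0006]
tilt est 0.03021631589272879
expected px collar/head [[307.91366145 285.81884373]
 [316.16892231 159.21154854]]
```

Head top is at z=0.163 (expected 0.163) and collar top at 0.116 (expected 0.115). It stands at x≈+5, y≈0 mm in the frame, upright within measurement error. Handing in.

```bash
python3 -c "
from h import *
print(job_done())"
```

```text
the job is handed in; nothing more can be done
None
```

The spindle is standing through strap, drum and footstep with its collar on the strap, and the job is handed in. `job_done()` reported no verdict, so the result below is from my own checks.

**What I did:**
- I lifted the steel spindle out of the wooden block by its head and turned it so the jaws lined up with the strap.
- The first try at the slot landed on the strap's far rim, at about 10 N on the spindle. The spindle sat about 4 mm off-centre in the pads, so I shifted 4 mm and it went in.
- I centred it in y by touching both slot walls. It then passed through the drum hole at x≈-8 mm with no load.
- I dragged the drum to x≈+4 mm, entered the footstep bore there with no load, and pressed the thrust disc down at about 8 N.
- I pressed until the collar seated, at about 14.5 N downward against the 30 N limit. I then eased off 2 mm, let go and moved clear, about 18.5 s into the 67 s.

**Last checks:**
- **Height:** head top at z=0.163 m and collar top at 0.116 m, against 0.163 and 0.115 m expected for a seated collar.
- **Position:** x≈+5 mm along the strap and |y| under 1 mm across it.
- **Tilt:** about 0.03 rad, within measurement noise and below the 0.08 limit.
- **Robot:** gripper about 25 cm away, with no contact force beyond noise.
- **Bystanders:** they look unmoved in the final side picture. I judged this by eye and did not measure it.

No final check failed. The two views' rays missed each other by 1 to 1.5 mm, which is within the calibration error.

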